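# Set the brass spindle against the stop of its length gauge

## Robot

A 6-joint arm with a two-finger parallel gripper is mounted at the origin on the work surface. World frame = base frame: x ahead of the robot, y to its left, z up, the work surface at z = 0. Lengths are in m, angles in degrees, forces in N, time in s.
With the tool pointing down it reaches from about 0.325 to 0.775 m from the base axis. Payload 9.3 kg.
Tool frame: the origin (TCP) lies between the finger pads; the fingertips stand 11 mm ahead of it and the grasp point (between the pads) lies 8 mm behind it; x points along the fingers, y is the direction in which the jaws open and shut, and the axes are right-handed (so a half turn about x gives the same grasp; the last joint's range is limited). The gripper opens to 85 mm and grips with 20 to 120 N. Pads are 22 mm wide; open, the fingers measure 114 mm over their backs; the gripper's body (76 mm by 85 mm) begins 54 mm behind the grasp point. The pads swing forward as they close: fully open they stand 13 mm farther back than shut.
Start: joints at [-80.65, 14.817, 1.232, 76.415, 0, 81.257], TCP at [0.171, -0.523, 0.242] pointing down, gripper open.
Joint ranges: [-174.27, 174.27], [-52.1, 104.24], [-59.71, 78.15], [-110.17, 111.67], [-87.03, 83.33], [-180, 180]. Speed limits (degrees/s): [127.2, 127.2, 159.86, 180, 180, 180].

## Interface

Orientations are given as a 3x3 rotation matrix whose columns are the frame's x, y, z axes.
In Python, from workcell import r gives the robot as it stands. The module is installed in compiled form; this text tells all that it offers.
- The arm moves only by the tool play_rows, never from a script. Its argument "steps" is a list of rows, each a list of 7 numbers: the opening, from 0 (shut) to 1 (fully open), then the shift along the world's x, y, z each as a share of 0.2 m, from -1 to 1, then the turn, a rotation vector about the world's x, y, z each as a share of 180 degrees, from -1 to 1. In form: [[hand, dx, dy, dz, rx, ry, rz], ...]. A call has 1 to 20 rows; each row is the pose to reach, as a shift and turn from the pose measured when the call began, turning the shorter way round; what a row does not reach only later rows make up. A row lasts 1/10 s, in which the tool goes at most 50 mm and 8.59 degrees, less where a joint would pass 70% of its speed; a pose out of reach is approached as far as the arm can. A call with a number of a shift or a turn outside -1 to 1 is refused whole. A call with a gripper value outside its range is refused whole. The fingers move at their own pace and stop on an object; "force" is the grip in N (left out, the last holds). Time passes only in rows, so rows that repeat a pose let the fingers close. It gives the time, the measured TCP pose, the force and the opening at its end, in the units of the state.
- r.sense(): the state, without advancing time (a new reading comes with each control period).
- r.grab_frame(name): name is "side" or "top"; returns a dict with "pixels" (420x560x3 uint8, red, green, blue), "range_z" (420x560 float32, m along the optical axis (not along the pixel's ray), 0 where there is no reading), "fov_y" (degrees; the focal length in pixels is half the picture's height over the tangent of half this angle, whatever the lens; pixels are square), "cx", "cy" (the principal point, pixels), "rvec" (rotation vector, rad) and "tvec" (3), from world to camera coordinates, as OpenCV has them. Camera axes: x right, y down, z forward; pixel columns grow to the right and rows downward; lengths in m; the calibration is good to about 2 mm. A picture is of the moment at which its call begins.
- r.job_done(): hands the job in, once; it reports no verdict.
The state is a dict: "time_s": time; "qpos": joint angles; "qvel": joint speeds; "joint_efforts": joint torques, N m; "ee_pos": TCP position; "tcp_rot": TCP orientation; "contact_force": force on the tool from outside, world axes, zero at the start; "moment": the same for the moment, N m; "opening": finger opening in m.
Only numpy, scipy, OpenCV 4.12 (cv2) and the standard library are available. Lean on these libraries where they do the work, as an engineer would, in place of code of your own. Each camera call takes 0.05 s, during which the arm holds its last target.

## Task

Two V-groove length gauges stand on the shoe-repair bench, one holding a brass spindle and the other a steel one. Push the brass spindle along its groove until its end touches the red end stop, without lifting it out of the groove, and leave it lying there. Leave the steel spindle where it is.

Things in the scene. Friction and masses are not known exactly. Their poses are not given: they have to be found in the camera images.
- brass_spindle: The brass (golden) spindle: a plain rod 24 mm in diameter, 110 mm long, flat ends, two thin dark rings, 0.18 to 0.35 kg, lying level in the V-groove of its gauge, 40 to 80 mm short of the stop. Origin at its middle, on its axis; its x axis runs along the rod (y and z turn as it rolls). It slides easily, at 1 to 3 N.
- brass_stop: Red end stop of the gauge that holds the brass spindle: a fixed upright plate 60 mm wide, 14 mm thick, its top 52 mm above the table. Origin at the centre of the face that the spindle's end must touch, on the groove's axis, 32 mm above the table. Its x axis points level along the groove from the spindle towards the plate (the way to push), z up.
- brass_gauge: The gauge that holds the brass spindle: a dark grey block on an aluminium base 250 x 76 mm, fixed. Origin on the table under its middle; x along the groove to the stop, whose face is at x = 105 mm. Its flat top, 29 mm above the table (3 mm below the spindle's axis: the upper half stands clear), flanks a 90 degree V-groove 29 mm wide, open at the end away from the stop.
- steel_spindle: The steel (silver grey) spindle, same size and shape, lying in the groove of the other, identical gauge, to be left alone. Origin at its middle, x axis along the rod.
Mind the look-alikes: they are no part of the job. Leave any blue or turquoise look-alike of the brass_spindle alone.

How it is judged:
By the outcome, as a careful person would: the job done as asked, in the order asked, and still so for the second after the job is handed in, with the robot touching nothing.
It also fails if it takes over 34 s, if anything falls off the work surface, if the arm or the gripper's body presses on something with over 40 N, if the wrist force passes 120 N, or if a joint passes its speed limit or range.

## Working session

There is one attempt and no reset: what is moved stays moved. The work goes in short steps, Python scripts to look and compute and a tool call to move; the robot and the scene stay as the last step left them, time stands still between calls to the robot, and variables do not carry over. Pictures are saved under pics/ and viewed, and the job is handed in when it is done.

Besides the shell and the picture viewer there is one more tool, called as a command line: name --pt "numbers of a row" for each row, then --argument value for the rest. play_rows: Moves the arm, as the interface text tells. Its arguments: {"type":"object","properties":{"steps":{"type":"array","items":{"type":"array","items":{"type":"number"}}},"force":{"type":"number"}},"required":["steps"]}

```bash
mkdir -p pics; cat > h.py <<'E'
import numpy as np,cv2
from workcell import r
def grab(n,tag):
    f=r.grab_frame(n); cv2.imwrite(f"pics/{tag}.png",f["pixels"][:,:,::-1]); np.savez(f"{tag}.npz",**f); return f
def world(f,u,v,z=None):
    F=210/np.tan(np.radians(float(f["fov_y"]))/2)
    R=cv2.Rodrigues(np.array(f["rvec"],float))[0]; t=np.array(f["tvec"],float).ravel()
    d=np.array([(u-f["cx"])/F,(v-f["cy"])/F,1.])
    C=-R.T@t; D=R.T@d
    if z is None: return C+D*f["range_z"][int(round(v)),int(round(u))]
    return C+D*(z-C[2])/D[2]
E
python3 - <<'E'
from h import *
for n in("top","side"):
    f=grab(n,n+"1"); print(n,f["fov_y"],f["cx"],f["cy"],f["rvec"],f["tvec"])
s=r.sense();print(s["time_s"],s["ee_pos"],s["tcp_rot"],s["opening"])
E
```

```text
top 54.98289877364066 281.2946667669803 212.9283223427781 [ 2.18041374 -2.16081228  0.10188558] [0.05351598 0.47043244 1.0387508 ]
side 42.84127403046669 275.35242497167076 214.5993431438663 [ 0.55448542 -2.61622185  1.30119309] [0.4186212  0.11353801 1.24059401]
0.1 [ 0.17078253 -0.5225582   0.24171291] [[-1.60947988e-04  3.10551515e-01 -9.50556537e-01]
 [ 1.20007028e-03 -9.50555805e-01 -3.10551479e-01]
 [-9.99999267e-01 -1.19071729e-03 -2.19693600e-04]] 0.08564815793579304
```

View pics/top1.png

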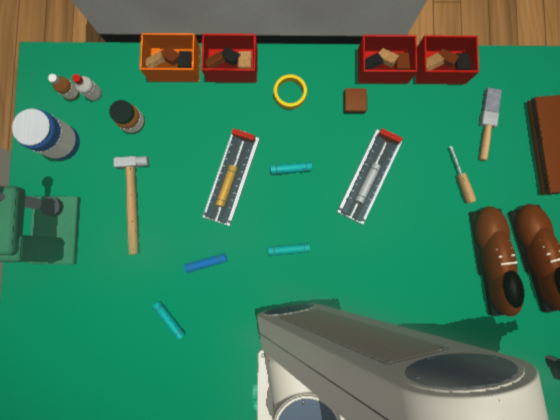

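View pics/side1.png

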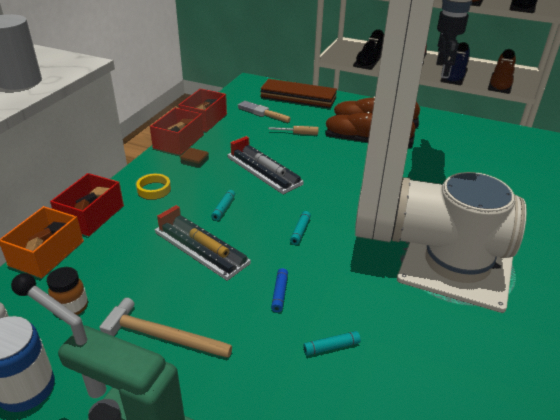

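```bash
python3 - <<'E'
import cv2
a=cv2.imread("pics/top1.png")[120:230,190:270];cv2.imwrite("pics/top1c.png",cv2.resize(a,None,fx=5,fy=5,interpolation=cv2.INTER_CUBIC))
a=cv2.imread("pics/side1.png")[200:280,145:255];cv2.imwrite("pics/side1c.png",cv2.resize(a,None,fx=7,fy=7,interpolation=cv2.INTER_CUBIC))
E
```

```text
(no output)
```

View pics/top1c.png

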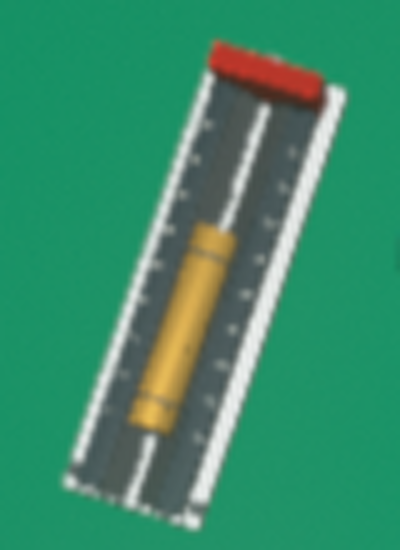

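View pics/side1c.png

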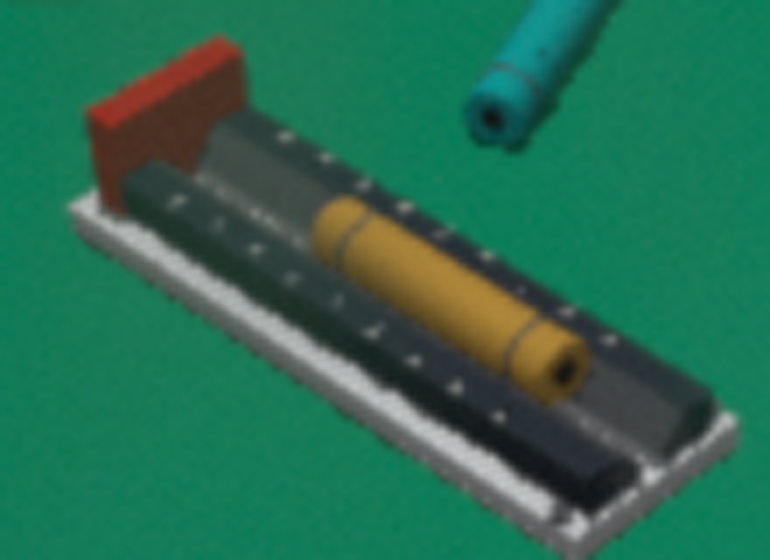

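```bash
python3 - <<'E'
from h import *
f=dict(np.load("top1.npz"))
P=lambda x,y,z:world(f,190+(x+.5)/5-.5,120+(y+.5)/5-.5,z)
n=P(149,426,.032);g=P(216,231,.032);s=P(266,87,.052)
print("near",n,"far",g,"stop",s,"len",np.linalg.norm(g-n),"gap",np.linalg.norm(s[:2]-g[:2]))
L=P(212,72,.052);Rr=P(320,102,.052);print(L,Rr,np.linalg.norm(L-Rr))
c=[P(68,482,.004),P(197,525,.004),P(342,92,.004)];print(c,np.linalg.norm(c[0]-c[1]),np.linalg.norm(c[2]-c[1]))
for fn,box in(("top1",(195,160,250,215)),("side1",(180,220,240,262))):
    f=dict(np.load(fn+".npz"));h=cv2.cvtColor(f["pixels"],cv2.COLOR_RGB2HSV)
    m=cv2.inRange(h,(12,110,60),(32,255,255));k=np.zeros_like(m);x0,y0,x1,y1=box;k[y0:y1,x0:x1]=m[y0:y1,x0:x1]
    v,u=np.nonzero(k)
    Q=np.array([world(f,a,b) for a,b in zip(u,v)]);Q=Q[Q[:,2]>.03]
    mu=np.median(Q,0);w=cv2.PCACompute(Q[:,:2].astype(np.float32),mean=None)[1][0]; w=w*np.sign(w[0])
    t=(Q[:,:2]-Q[:,:2].mean(0))@w
    print(fn,len(Q),Q.mean(0),"ang",np.degrees(np.arctan2(w[1],w[0])),np.percentile(t,[0,1,99,100]),"zmax",np.percentile(Q[:,2],98))
d=(g-n)[:2];print("ang pts",np.degrees(np.arctan2(d[1],d[0])))
d=(c[2]-c[1])[:2];print("ang base",np.degrees(np.arctan2(d[1],d[0])))
E
```

```text
near [0.48893724 0.21968637 0.032     ] far [0.59280186 0.18680298 0.032     ] stop [0.66497693 0.15979139 0.052     ] len 0.10894574774423703 gap 0.07706404581434682
[0.67274315 0.1881084  0.052     ] [0.65722306 0.13151941 0.052     ] 0.05867867445344377
[array([0.46162491, 0.26675472, 0.004     ]), array([0.43918858, 0.19718554, 0.004     ]), array([0.67643032, 0.12321084, 0.004     ])] 0.07309760326735844 0.24850734307038921
top1 354 [0.53686434 0.19951252 0.05678   ] ang 5.5016575 [-0.18235379 -0.18235379  0.05307271  0.05625875] zmax 0.04827780223161375
side1 379 [0.53157845 0.21273904 0.04393759] ang -52.181812 [-0.94075528 -0.03884179  0.0555248   0.0574441 ] zmax 0.045833072768823035
ang pts -17.56771199406733
ang base -17.318080044550555
```

The brass spindle is in the left gauge of the top view. Its near end is at pixel (220,205) and its far end at (233,166); the stop face is near (243,137). Measured length is 109 mm and the gap is about 75 mm, both as expected. The groove runs at about -17.4°. I'll push with shut fingers from the open end.

play_rows --pt "0 1 1 0 0 0 0.2" --pt "0 1 1 0 0 0 0.2" --pt "0 1 1 0 0 0 0.2" --pt "0 1 1 0 0 0 0.2" --pt "0 1 1 0 0 0 0.2" --pt "0 1 1 0 0 0 0.2" --pt "0 1 1 0 0 0 0.2" --force 30

```text
time_s: 0.8
ee_pos: [0.3728, -0.3196, 0.2417]
tcp_rot: [[-0.001, 0.813, -0.583], [0.002, -0.583, -0.813], [-1.0, -0.001, -0.001]]
contact_force: [-0.4, -0.0, -0.1]
opening: 0.0001
```

play_rows --pt "0 0.3 1 0 0 0 0.2" --pt "0 0.3 1 0 0 0 0.2" --pt "0 0.3 1 0 0 0 0.2" --pt "0 0.3 1 0 0 0 0.2" --pt "0 0.3 1 0 0 0 0.2" --pt "0 0.3 1 0 0 0 0.2"

```text
time_s: 1.4
ee_pos: [0.433, -0.1185, 0.2416]
tcp_rot: [[-0.002, 1.0, 0.009], [0.001, 0.009, -1.0], [-1.0, -0.002, -0.001]]
contact_force: [-0.7, -0.4, -0.2]
opening: -0.0003
```

play_rows --pt "0 0 1 -0.2 0 0 0.2" --pt "0 0 1 -0.2 0 0 0.2" --pt "0 0 1 -0.2 0 0 0.2" --pt "0 0 1 -0.2 0 0 0.2" --pt "0 0 1 -0.2 0 0 0.2" --pt "0 0 1 -0.2 0 0 0.2"

```text
time_s: 2.0
ee_pos: [0.4331, 0.0813, 0.2012]
tcp_rot: [[-0.003, 0.804, 0.595], [-0.001, 0.595, -0.804], [-1.0, -0.003, -0.001]]
contact_force: [-0.3, -0.2, 0.0]
opening: 0.0001
```

play_rows --pt "0 0.11 0.745 -0.4 0 0 0.2" --pt "0 0.11 0.745 -0.4 0 0 0.2" --pt "0 0.11 0.745 -0.4 0 0 0.2" --pt "0 0.11 0.745 -0.4 0 0 0.2" --pt "0 0.11 0.745 -0.4 0 0 0.2" --pt "0 0.11 0.745 -0.5 0 0 0.2" --pt "0 0.11 0.745 -0.5 0 0 0.2"

```text
time_s: 2.7
ee_pos: [0.4552, 0.2277, 0.1001]
tcp_rot: [[-0.004, 0.307, 0.952], [-0.003, 0.952, -0.307], [-1.0, -0.005, -0.003]]
contact_force: [-0.2, -0.3, -0.3]
opening: 0.0
```

```bash
python3 - <<'E'
from h import *
f=grab("side","side2");a=f["pixels"][130:290,120:300,::-1];cv2.imwrite("pics/side2c.png",cv2.resize(a,None,fx=3.6,fy=3.6,interpolation=cv2.INTER_CUBIC))
s=r.sense();print(s["ee_pos"],s["tcp_rot"],s["qpos"])
E
```

```text
[0.45546662 0.22801133 0.10116152] [[-0.00308734  0.3059903   0.95202962]
 [-0.00301127  0.952027   -0.30599922]
 [-0.9999907  -0.00381154 -0.00201781]] [ 17.20980997  15.89015252 -18.90887623  55.42099144  -0.11247138
  35.02813259]
```

View pics/side2c.png

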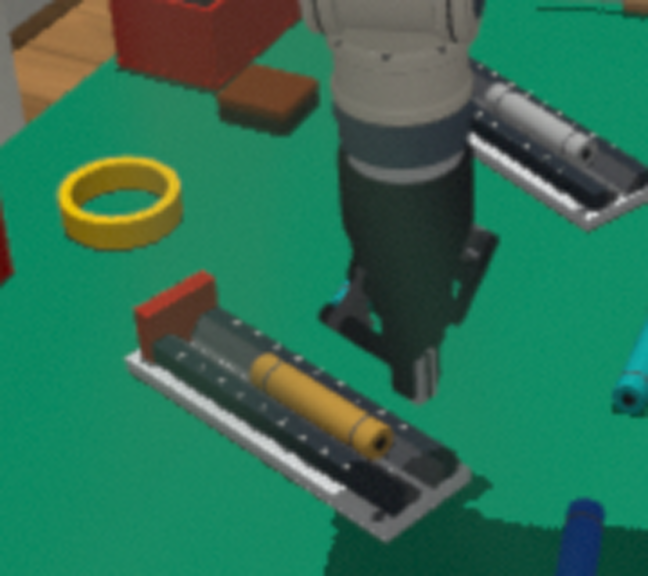

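play_rows --pt "0 0 0.01 -0.1 0 0 0" --pt "0 0 0.01 -0.18 0 0 0" --pt "0 0 0.01 -0.23 0 0 0" --pt "0 0 0.01 -0.26 0 0 0" --pt "0 0 0.01 -0.275 0 0 0" --pt "0 0 0.01 -0.275 0 0 0" --pt "0 0 0.01 -0.275 0 0 0"

```text
time_s: 3.45
ee_pos: [0.4558, 0.2301, 0.0467]
tcp_rot: [[-0.002, 0.306, 0.952], [-0.003, 0.952, -0.306], [-1.0, -0.003, -0.001]]
contact_force: [-0.6, -0.0, -0.5]
opening: -0.0001
```

```bash
python3 - <<'E'
from h import *
f=grab("side","side3");a=f["pixels"][190:290,140:260,::-1];cv2.imwrite("pics/side3c.png",cv2.resize(a,None,fx=5.5,fy=5.5,interpolation=cv2.INTER_CUBIC))
s=r.sense();print(s["ee_pos"],s["contact_force"])
E
```

```text
[0.45580466 0.23012886 0.04672206] [-0.88814074 -1.04030341 -0.16579657]
```

View pics/side3c.png

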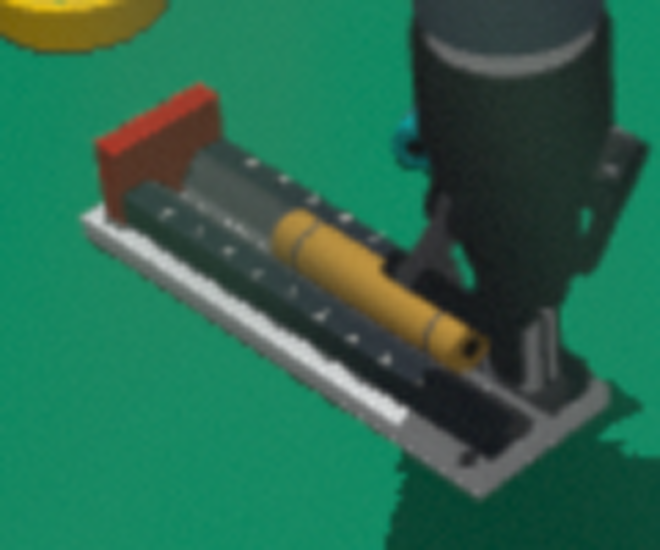

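play_rows --pt "0 0.04 -0.0125 -0.005 0 0 0" --pt "0 0.08 -0.025 -0.005 0 0 0" --pt "0 0.11 -0.0345 -0.005 0 0 0" --pt "0 0.14 -0.044 -0.005 0 0 0" --pt "0 0.17 -0.053 -0.005 0 0 0" --pt "0 0.2 -0.0625 -0.005 0 0 0" --pt "0 0.23 -0.072 -0.005 0 0 0" --pt "0 0.26 -0.0815 -0.005 0 0 0" --pt "0 0.28 -0.0875 -0.005 0 0 0" --pt "0 0.3 -0.094 -0.005 0 0 0" --pt "0 0.3 -0.094 -0.005 0 0 0" --pt "0 0.3 -0.094 -0.005 0 0 0"

```text
time_s: 4.7
ee_pos: [0.5159, 0.2113, 0.0457]
tcp_rot: [[-0.002, 0.306, 0.952], [-0.003, 0.952, -0.306], [-1.0, -0.003, -0.001]]
contact_force: [0.7, 0.2, 0.1]
opening: -0.0004
```

```bash
python3 - <<'E'
from h import *
f=grab("side","side4");a=f["pixels"][190:290,140:260,::-1];cv2.imwrite("pics/side4c.png",cv2.resize(a,None,fx=5.5,fy=5.5,interpolation=cv2.INTER_CUBIC))
s=r.sense();print(s["ee_pos"],s["contact_force"])
E
```

```text
[0.51579708 0.21133174 0.04576631] [ 1.05620744  0.1178801  -0.64046701]
```

View pics/side4c.png

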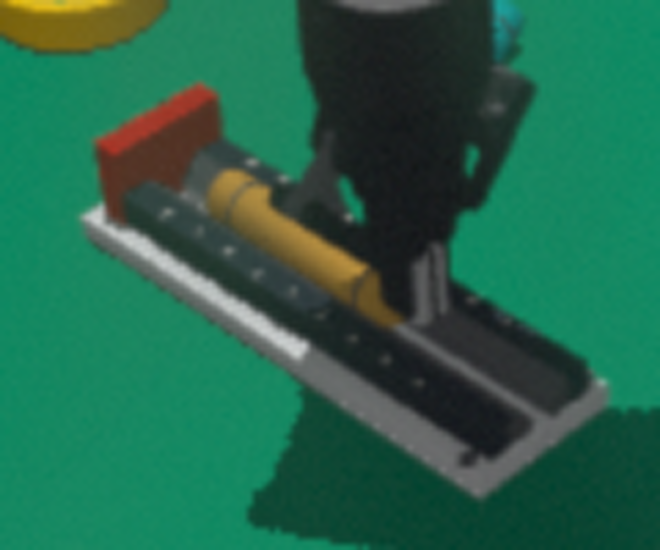

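The push works. The spindle has moved about 40 mm and still lies in the groove, with roughly 35 mm to go.

play_rows --pt "0 0.02 -0.006 0 0 0 0" --pt "0 0.045 -0.014 0 0 0 0" --pt "0 0.07 -0.022 0 0 0 0" --pt "0 0.09 -0.028 0 0 0 0" --pt "0 0.11 -0.0345 0 0 0 0" --pt "0 0.125 -0.039 0 0 0 0" --pt "0 0.135 -0.042 0 0 0 0" --pt "0 0.135 -0.042 0 0 0 0" --pt "0 0.135 -0.042 0 0 0 0"

```text
time_s: 5.65
ee_pos: [0.5429, 0.2029, 0.0458]
tcp_rot: [[-0.002, 0.306, 0.952], [-0.003, 0.952, -0.306], [-1.0, -0.003, -0.001]]
contact_force: [-0.2, 0.1, -0.6]
opening: 0.0001
```

```bash
python3 - <<'E'
from h import *
f=grab("side","side5");a=f["pixels"][190:270,140:240,::-1];cv2.imwrite("pics/side5c.png",cv2.resize(a,None,fx=7,fy=7,interpolation=cv2.INTER_CUBIC))
s=r.sense();print(s["ee_pos"],s["contact_force"])
E
```

```text
[0.54284506 0.20294098 0.04578766] [-0.1900009  -0.13431086 -0.22967494]
```

View pics/side5c.png

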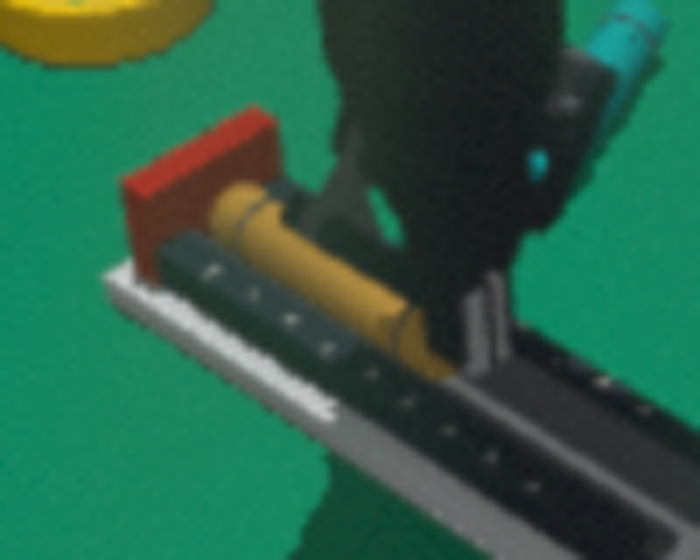

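play_rows --pt "0 0.005 -0.0015 0 0 0 0" --pt "0 0.01 -0.003 0 0 0 0" --pt "0 0.015 -0.0045 0 0 0 0" --pt "0 0.02 -0.006 0 0 0 0" --pt "0 0.02 -0.006 0 0 0 0"

```text
time_s: 6.2
ee_pos: [0.547, 0.2017, 0.0458]
tcp_rot: [[-0.002, 0.306, 0.952], [-0.003, 0.952, -0.306], [-1.0, -0.003, -0.001]]
contact_force: [0.2, 0.5, 0.1]
opening: 0.0001
```

play_rows --pt "0 0.005 -0.0015 0 0 0 0" --pt "0 0.01 -0.003 0 0 0 0" --pt "0 0.01 -0.003 0 0 0 0"

```text
time_s: 6.5
ee_pos: [0.5492, 0.201, 0.0458]
tcp_rot: [[-0.002, 0.306, 0.952], [-0.003, 0.952, -0.306], [-1.0, -0.003, -0.001]]
contact_force: [0.1, 0.4, -0.6]
opening: 0.0003
```

play_rows --pt "0 0.005 -0.0015 0 0 0 0" --pt "0 0.01 -0.003 0 0 0 0"

```text
time_s: 6.7
ee_pos: [0.5512, 0.2004, 0.0458]
tcp_rot: [[-0.002, 0.306, 0.952], [-0.003, 0.952, -0.306], [-1.0, -0.003, -0.001]]
contact_force: [-1.5, 1.0, 1.1]
opening: -0.0001
```

play_rows --pt "0 0.005 -0.0015 0 0 0 0" --pt "0 0.01 -0.003 0 0 0 0"

```text
time_s: 6.9
ee_pos: [0.5514, 0.2003, 0.0455]
tcp_rot: [[-0.005, 0.306, 0.952], [-0.002, 0.952, -0.306], [-1.0, -0.003, -0.004]]
contact_force: [-10.9, 3.7, 6.3]
opening: 0.0002
```

```bash
python3 - <<'E'
from h import *
f=grab("side","side6");a=f["pixels"][190:270,140:240,::-1];cv2.imwrite("pics/side6c.png",cv2.resize(a,None,fx=7,fy=7,interpolation=cv2.INTER_CUBIC))
s=r.sense();print(s["ee_pos"],s["contact_force"])
E
```

```text
[0.55138408 0.20029767 0.04549408] [-9.15714301  3.24884223  4.67432328]
```

View pics/side6c.png

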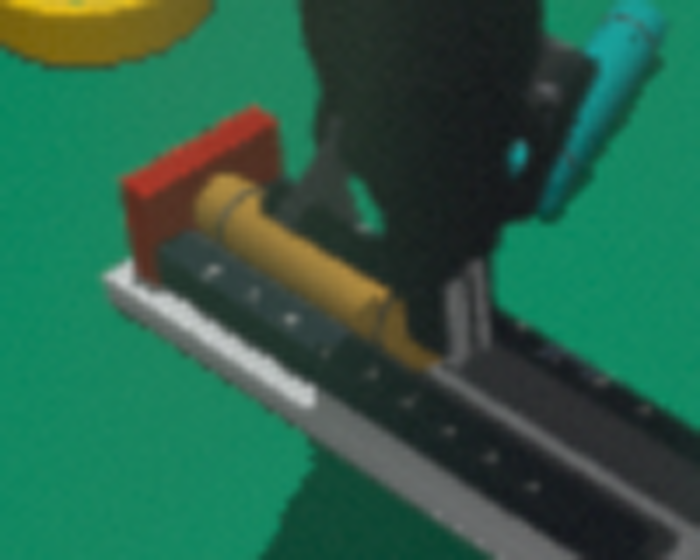

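The pushing force jumped to about 10 N and the tool stopped moving, so the spindle is against the stop. I'll back off along the groove, then lift.

play_rows --pt "0 -0.005 0.0015 0 0 0 0" --pt "0 -0.01 0.003 0 0 0 0" --pt "0 -0.03 0.0095 0 0 0 0" --pt "0 -0.08 0.025 0 0 0 0" --pt "0 -0.15 0.047 0 0 0 0" --pt "0 -0.2 0.0625 0.05 0 0 0" --pt "0 -0.3 0.0 0.3 0 0 0" --pt "0 -0.3 -0.25 0.6 0 0 0" --pt "0 -0.3 -0.5 0.8 0 0 0" --pt "0 -0.3 -0.75 0.8 0 0 0" --pt "0 -0.3 -1 0.8 0 0 0" --pt "0 -0.3 -1 0.8 0 0 0"

```text
time_s: 8.15
ee_pos: [0.4906, -0.0014, 0.2074]
tcp_rot: [[-0.003, 0.305, 0.952], [-0.003, 0.952, -0.305], [-1.0, -0.003, -0.002]]
contact_force: [0.6, -0.2, -1.2]
opening: -0.0002
```

```bash
python3 - <<'E'
from h import *
f=grab("top","top7");a=f["pixels"][120:230,190:270,::-1];A=cv2.resize(a,None,fx=5,fy=5,interpolation=cv2.INTER_CUBIC)
g=grab("side","side7");b=g["pixels"][190:268,150:230,::-1];B=cv2.resize(b,(400,390),interpolation=cv2.INTER_CUBIC)
O=np.zeros((550,800,3),np.uint8);O[:,:400]=A;O[:390,400:]=B
cv2.imwrite("pics/both7.png",O)
s=r.sense();print(s["ee_pos"],s["contact_force"])
# steel change check
t0=dict(np.load("top1.npz"))["pixels"].astype(int);print(np.abs(t0-f["pixels"])[125:225,335:405].mean())
E
```

```text
[ 0.49111367 -0.0029067   0.20721672] [-0.48167434  0.0415092   0.02845383]
45.4427619047619
```

View pics/both7.png

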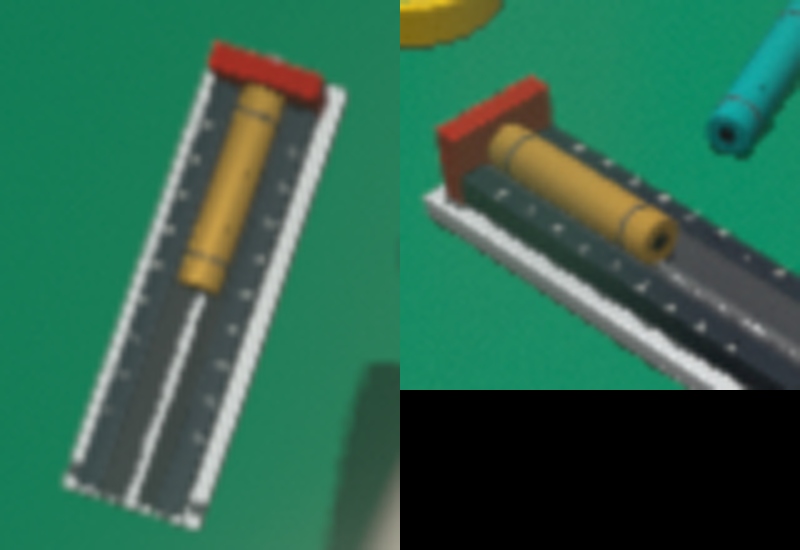

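View pics/top7.png

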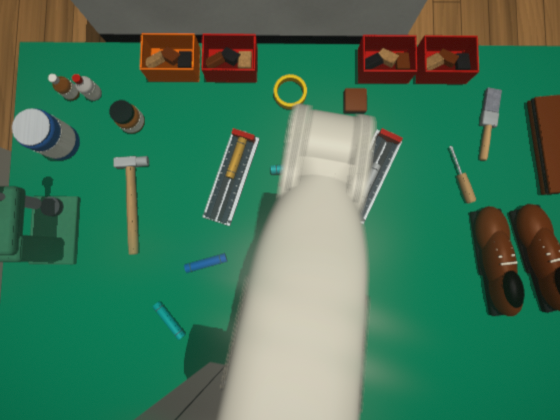

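```bash
python3 - <<'E'
from h import *
a=np.load("side6.npz")["pixels"];b=np.load("side7.npz")["pixels"]
g=lambda p:cv2.cvtColor(p,cv2.COLOR_RGB2GRAY).astype(np.float32)
A=g(a)[212:236,166:186];B=g(b)[212:236,166:186]
print("shift spindle end",cv2.phaseCorrelate(A,B,cv2.createHanningWindow((20,24),cv2.CV_32F)))
f=dict(np.load("top7.npz"))
P=lambda x,y,z:world(f,190+(x+.5)/5-.5,120+(y+.5)/5-.5,z)
n=P(199,288,.032);s=P(266,87,.052);d=np.array([.9542,-.299])
print(n,"near end to stop",(s-n)[:2]@d)
o=np.vstack([cv2.resize(x[205:240,160:195,::-1],(400,300),interpolation=cv2.INTER_CUBIC) for x in (a,b)])
cv2.imwrite("pics/cmp.png",o)
E
```

```text
shift spindle end ((0.48379206205268055, 0.0385002070657503), 0.7200516641139985)
[0.56225207 0.19511844 0.032     ] near end to stop 0.10858285488682443
```

View pics/cmp.png

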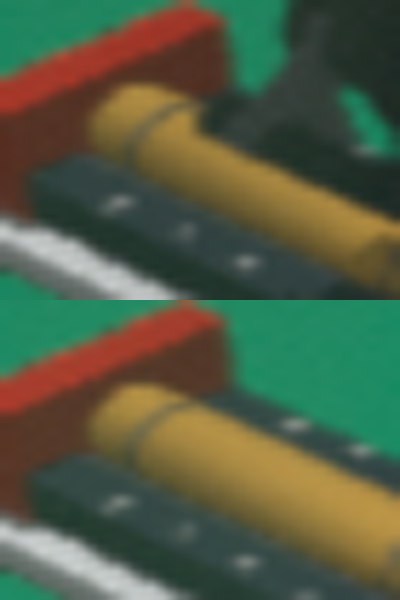

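```bash
python3 - <<'E'
from h import *
g=lambda t:cv2.cvtColor(np.load(t+".npz")["pixels"],cv2.COLOR_RGB2GRAY)
up=lambda p:cv2.resize(p,None,fx=10,fy=10,interpolation=cv2.INTER_CUBIC)
A=g("side6");B=g("side7")
for name,(x0,y0,x1,y1) in dict(end=(166,213,176,224),ring=(170,214,180,228),mid_edge=(172,222,182,230),tick=(165,222,178,236),stop=(155,200,165,220)).items():
    T=up(A[y0:y1,x0:x1]);S=up(B[y0-3:y1+3,x0-3:x1+3])
    m=cv2.matchTemplate(S,T,cv2.TM_CCOEFF_NORMED);_,v,_,l=cv2.minMaxLoc(m);print(name,v,(np.array(l)-30)/10)
E
```

```text
end 0.9981721639633179 [0. 0.]
ring 0.7876393795013428 [ 0.7 -0.3]
mid_edge 0.9553970098495483 [ 0.4 -2.4]
tick 0.9968042373657227 [0. 0.]
stop 0.9930434226989746 [0.  0.1]
```

```bash
python3 - <<'E'
from h import *
a=np.load("side1.npz")["pixels"].astype(int);b=np.load("side7.npz")["pixels"].astype(int)
o=np.vstack([cv2.resize(x[130:200,215:315,::-1].astype(np.uint8),(420,295)) for x in(a,b)]);cv2.imwrite("pics/steel.png",o)
s=r.sense();print(s["time_s"])
E
```

```text
8.25
```

View pics/steel.png

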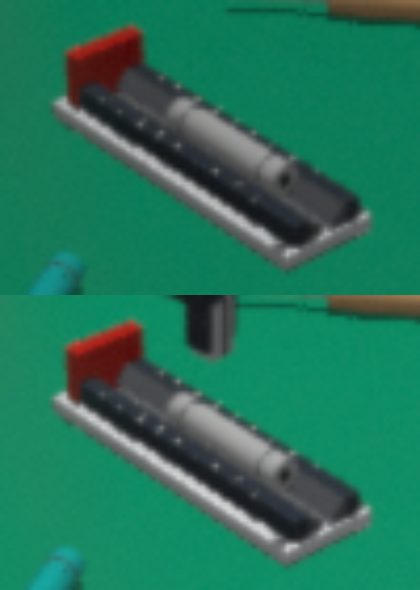

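The steel spindle hasn't moved and the gripper is clear of everything, so I'm handing in.

```bash
python3 -c "
from workcell import r
print(r.job_done())"
```

```text
the job is handed in; nothing more can be done
None
```

The brass spindle now lies in its groove with its end against the red stop, and the job was handed in at about 8.3 s. I pushed it about 75 mm along the groove with the shut fingertips, then backed off and lifted clear.

**Contact with the stop:** The pushing force rose from about 0 to 11 N and the tool stopped advancing, which marks contact. The force also had an upward part of about 5–6 N at that moment. The spindle's far end matched its contact position to within 0.1 px (about 0.25 mm) in the side view after I withdrew.

**Distance check:** The top view puts the spindle's near end 108.6 mm from the stop face. A 110 mm rod in contact should read 110 mm, so this agrees within the roughly 2 mm calibration.

**Checks that disagreed:** Three other before-and-after image comparisons on the spindle gave shifts of about 0.5 to 2.4 px. Their windows overlapped areas where the gripper or its shadow was in one picture and not the other, so I discounted them.

**Other objects:** The steel spindle looks unmoved in the side view. The arm partly hid it from the top camera, so I could not confirm it there. I did not compare the blue and turquoise look-alikes one by one, but the arm worked only around the brass gauge and passed above the rest of the bench.

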